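# Knock the toy-car bodies out of the drilling jig

### The job

The beech toy-car bodies are stuck down in the pockets of the drilling jig: flip the jig's cam lever right over to free the knockout, pull the knockout up by its lifting bar so that its rods push the bodies up out of the pockets, and put every body into the empty grey box. Then push the knockout fully back down and flip the cam lever all the way back to lock it. Leave the glue bottle, the tin and the sanding block standing where they are.

Things in the scene. Friction and masses are not known exactly. Their poses are not given: they have to be found in the camera images.
- jig: fixed dark wooden block 170 (x) x 165 (y) mm, top 116 mm above the bench, on a base plate 190 x 310. Origin: under its centre at bench height, z up. Four pockets 63 (x) x 37 (y), 40 deep (floor at z 76), centres (x, y): 0 (-40, 40), 1 (40, 40), 2 (-40, -40), 3 (40, -40); a knockout rod in a hole in each floor. The lifting bar stands beyond its +y end, the cam lever beyond its -y end.
- knockout (a joint): height in m: 0 = fully down, 0.032 = fully up (stop). A plate under the block with four rods, one per pocket, lifted together by the lifting bar; fully up they raise each body's top 28 mm above the rim. Friction holds it wherever it is left: about 16 N lifts it, 6 N pushes it down. With the cam locked it rises 3 mm at most.
- lift_bar (a point): centre of the knockout's lifting bar: level steel bar 14 mm in diameter, 80 long, along the jig's x, on a vertical 16 mm post; at (0, 125) mm in the jig's frame, 150 mm above the bench when down, 182 when up; moves with the knockout.
- cam (a joint): angle of the cam lever in rad: 0 = locked (leans 50 degrees from vertical towards the jig's -x, its nose pointing down onto a tab of the knockout), 1.75 = free (leans 50 degrees towards the jig's +x); stops at both ends. Hinge axis along the jig's y at x = 0, z = 78 mm, y = -117 in the jig's frame. Stays where it is left; about 2 N at the knob moves it.
- cam_knob (a point): centre of the cam lever's ball knob: black, 24 mm in diameter, 85 mm from the hinge axis, in the plane y = -132 mm of the jig's frame. It moves with the lever.
- box: open grey box, loose, 160 (own x) x 200 (own y) x 65 mm high, walls and floor 4 mm. Origin: centre of the underside. It holds four bodies side by side.
- glue: white glue bottle, 54 mm in diameter, 150 high; leave it alone. Origin under its centre.
- tin: tin, 70 mm in diameter, 80 high; leave it alone. Origin under its centre.
- sanding_block: cork sanding block, 100 x 60 x 30 mm; leave it alone. Origin under its centre.
- car0: beech toy-car body, 45 g: base 60 (x) x 34 (y) x 22 mm with a cab 30 x 34 x 16 on top (5 mm towards -x; sides flush, 38 high in all). Origin: centre of the underside, z up. Starts deep in pocket 0, x along the jig's x, top 2 mm below the rim, too deep to grip until the rods lift it. 2 to 4 of the four bodies are present (else None).
- car1: beech toy-car body, 45 g: base 60 (x) x 34 (y) x 22 mm with a cab 30 x 34 x 16 on top (5 mm towards -x; sides flush, 38 high in all). Origin: centre of the underside, z up. Starts deep in pocket 1, x along the jig's x, top 2 mm below the rim, too deep to grip until the rods lift it. 2 to 4 of the four bodies are present (else None).
- car2: beech toy-car body, 45 g: base 60 (x) x 34 (y) x 22 mm with a cab 30 x 34 x 16 on top (5 mm towards -x; sides flush, 38 high in all). Origin: centre of the underside, z up. Starts deep in pocket 2, x along the jig's x, top 2 mm below the rim, too deep to grip until the rods lift it. 2 to 4 of the four bodies are present (else None).
- car3: beech toy-car body, 45 g: base 60 (x) x 34 (y) x 22 mm with a cab 30 x 34 x 16 on top (5 mm towards -x; sides flush, 38 high in all). Origin: centre of the underside, z up. Starts deep in pocket 3, x along the jig's x, top 2 mm below the rim, too deep to grip until the rods lift it. 2 to 4 of the four bodies are present (else None).
Mind the look-alikes: they are no part of the job. What is shaped like the car3 but green or purple is not meant. What is shaped like the car1 but purple is not meant.

How it is judged:
By the outcome, as a careful person would: the job done as asked, in the order asked, and still so for the second after the job is handed in, with the robot touching nothing.
Of car0, car1, car2, car3 only 2 to 4 are there at a start; the rules pass over those that are not, and their reading is None.
At some moment in a run one of box may be knocked a few centimetres aside while the robot is not near it.
Once in a run the grip may slacken for a moment while it holds something.
It also fails if it takes over 210 s, if anything falls off the work surface, if the arm or the gripper's body presses on something with over 40 N, if the wrist force passes 120 N, or if a joint passes its speed limit or range.

### The arm

A 6-joint arm with a two-finger parallel gripper is mounted at the origin on the work surface. World frame = base frame: x ahead of the robot, y to its left, z up, the work surface at z = 0. Lengths are in m, angles in rad, forces in N, time in s.
With the tool pointing down it reaches from about 0.3 to 0.75 m from the base axis. Payload 8.5 kg.
Tool frame: the origin (TCP) lies on the front face of the gripper's body, between the roots of the fingers; the fingertips stand 73 mm ahead of it and the grasp point (between the pads) lies 54 mm ahead of it; z points along the fingers, y is the line along which they close (so a half turn about z gives the same grasp; the last joint's range is limited). The gripper opens to 85 mm and grips with 20 to 120 N. Pads are 22 mm wide; open, the fingers measure 114 mm over their backs; the gripper's body (76 mm by 85 mm) begins 54 mm behind the grasp point. The pads swing forward as they close: fully open they stand 13 mm farther back than shut.
Start: joints at [0.947, 0.381, 1.297, -0, 1.464, -0.215], TCP at [0.219, 0.505, 0.304] pointing down, gripper open.
Joint ranges: [-3.11, 3.11], [-0.89, 2.33], [0.22, 2.48], [-1.42, 4.56], [0.17, 2.85], [-2.88, 2.88]. Speed limits (rad/s): [2.39, 2.39, 3.14, 3.14, 3.14, 3.14].

### API

Orientations are given as a 3x3 rotation matrix whose columns are the frame's x, y, z axes.
In Python, from bench import get_obs, imaging, manip, spotter gives the robot as it stands. The module is installed in compiled form; this text tells all that it offers.
- The arm moves only by the shell command python3 -m inch 'ROWS' [OPENING] [FORCE]. ROWS is JSON, a list of rows, each a list of 4 numbers: the shift along the world's x, y, z in cm, then the turn about the world's z in degrees. In form: [[x, y, z, spin], ...]. A call has 1 to 8 rows; each row is the pose to reach, as a shift and turn from the pose commanded when the call began; what a row does not reach only later rows make up. A row lasts 1/12 s, in which the tool goes at most 41.7 mm and 7.16 degrees, less where a joint would pass 70% of its speed; a pose out of reach is approached as far as the arm can. A call with a gripper value outside its range is refused whole. OPENING is the opening, from 0 (shut) to 1 (fully open), set as the call begins (- or left out, the last holds). The fingers move at their own pace and stop on an object; FORCE is the grip in N (left out, the last holds). Time passes only in rows, so rows that repeat a pose let the fingers close. It gives the time, the measured TCP pose, the force and the opening at its end, in the units of the state.
- get_obs(): the state, without advancing time (a new reading comes with each control period).
- imaging.get_image(name): name is "scene" or "side" or "wrist"; returns a dict with "img" (384x512x3 uint8, red, green, blue), "camera_matrix" (3x3 intrinsics, pixels), "view" (4x4, takes a point from world to camera coordinates). Camera axes: x right, y down, z forward; pixel columns grow to the right and rows downward; lengths in m; the calibration is good to about 2 mm. A picture is of the moment at which its call begins. There is no depth.
- manip.hand_in(): hands the job in, once; it reports no verdict.
Trained networks look in a picture, given as the dict that the camera call returned (one of the last four; its "shot" number tells which), for a name from the list of things; names that differ only in an ending like _2 or _b are one class to them, and where a whole thing is asked for, a point or a joint stands for the part that bears it (a point fixed in the world has none). Each returns a list of dicts, best first, with "score" (0 to 1); they miss things now and then, are a little off and sometimes report something else, mostly with a low value. They report only what shows in the picture. A call takes as long as a camera call. They do not tell look-alikes from the thing itself.
- spotter.look_for(target, picture): "at" ([x, y, z] in m, in the coordinates of the camera as it stood for that picture, good to about 4 mm: the middle of the surface that is visible of it).
- spotter.tip_of(target, picture): "at" ([x, y, z] in m, in the coordinates of the camera as it stood for that picture, good to about 4 mm: a listed point, or the origin of a listed thing).
The state is a dict: "clock": time; "joint_pos": joint angles; "joint_vel": joint speeds; "effort": joint torques, N m; "tool_pos": TCP position; "ee_rot": TCP orientation; "force": force on the tool from outside, world axes, zero at the start; "wrist_torque": the same for the moment, N m; "grip_width": finger opening in m.
Only numpy, scipy, OpenCV 4.12 (cv2) and the standard library are available. Lean on these libraries where they do the work, as an engineer would, in place of code of your own. Each camera call takes 0.05 s, during which the arm holds its last target. There are 200 camera calls.

## Working session

There is one attempt and no reset: what is moved stays moved. The work goes in short steps, Python scripts to look and compute and a shell command to move; the robot and the scene stay as the last step left them, time stands still between calls to the robot, and variables do not carry over. Pictures are saved under pics/ and viewed, on a budget of 14 in all, crops included, one or two more only if the job needs it, and the job is handed in when it is done.

```bash
mkdir -p pics; cat > h.py <<'E'
import numpy as np, cv2
from bench import get_obs, imaging, manip, spotter
def world(p,at):
    V=np.array(p["view"]); return V[:3,:3].T@(np.array(at)-V[:3,3])
def pix(p,w):
    V=np.array(p["view"]);c=V[:3,:3]@np.array(w)+V[:3,3];q=np.array(p["camera_matrix"])@c;return (q[:2]/q[2]).round(0)
def find(p,names,f="tip_of",n=4):
    for t in names:
        for r in getattr(spotter,f)(t,p)[:n]:
            w=world(p,r["at"]); print(t,round(r["score"],2),(w*1000).round(0),pix(p,w))
def save(p,name,crop=None,s=1):
    im=p["img"]
    if crop: a,b,c,d=crop; im=im[b:d,a:c]
    im=cv2.resize(im,None,fx=s,fy=s,interpolation=cv2.INTER_CUBIC)
    cv2.imwrite("pics/"+name+".png",im[:,:,::-1])
E
python3 - <<'E'
from h import *
for c in ["scene","side"]:
    p=imaging.get_image(c); save(p,c+"0",s=1.5); print(c)
    find(p,["jig","lift_bar","cam_knob","box","glue","tin","sanding_block","car0"],n=6)
o=get_obs();print(o["clock"],o["tool_pos"],o["ee_rot"],o["force"])
E
```

```text
scene
jig 0.81 [533. 122.  -1.] [271. 213.]
lift_bar 0.84 [528. 248. 146.] [310. 170.]
lift_bar 0.19 [575.  88.  76.] [266. 202.]
cam_knob 0.68 [482. -16. 139.] [227. 174.]
box 0.93 [ 506. -276.    0.] [150. 225.]
glue 0.78 [761. -72.   5.] [228. 267.]
tin 0.64 [ 772. -183.   -4.] [189. 279.]
tin 0.47 [527. 247. 147.] [310. 170.]
sanding_block 0.59 [424. 374.   0.] [329. 187.]
car0 0.76 [708.  32.  -0.] [259. 251.]
car0 0.64 [704. 140.  -1.] [293. 244.]
car0 0.62 [577.  85.  76.] [265. 203.]
car0 0.61 [569. 165.  75.] [288. 199.]
car0 0.6 [501.  84.  73.] [258. 191.]
car0 0.55 [496. 159.  71.] [280. 188.]
side
jig 0.67 [532. 126.   3.] [253. 252.]
jig 0.51 [572. 167.  80.] [228. 231.]
lift_bar 0.59 [526. 253. 153.] [211. 242.]
cam_knob 0.64 [577.  83.  75.] [253. 212.]
cam_knob 0.45 [478. -11. 138.] [313. 193.]
box 0.87 [ 505. -274.    2.] [360. 176.]
tin 0.88 [ 766. -176.    2.] [267. 151.]
car0 0.96 [717. 244.   5.] [165. 237.]
car0 0.74 [496.  83.  79.] [279. 229.]
car0 0.61 [706.  32.   4.] [231. 196.]
car0 0.59 [572. 164.  80.] [229. 230.]
car0 0.53 [499. 160.  75.] [254. 249.]
car0 0.53 [704. 138.   4.] [201. 217.]
0.9 [0.21861233 0.50466279 0.30395637] [[-9.17605810e-01  3.97491604e-01  4.62754508e-05]
 [ 3.97491606e-01  9.17605810e-01  3.13220585e-05]
 [-3.00123672e-05  4.71354061e-05 -9.99999998e-01]] [-0.30204417  0.42305856  0.0487991 ]
```

View pics/scene0.png

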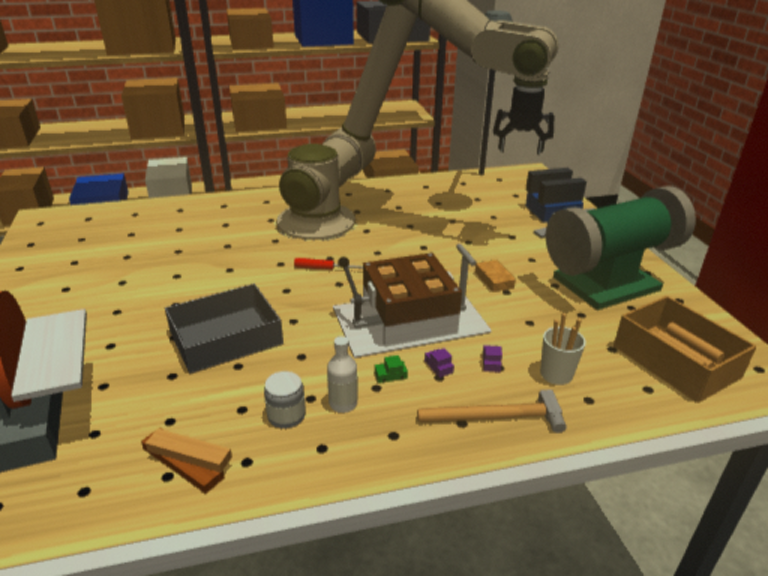

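View pics/side0.png

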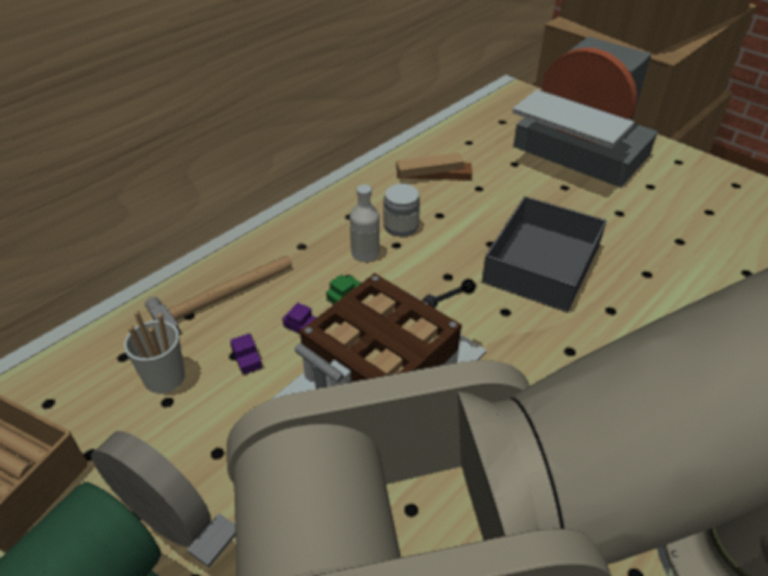

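All four pockets hold beech bodies: scene native pixels (258,191), (280,188), (265,203), (288,199). The look-alikes lie on the bench, green at (259,247) and purple at (293,240) and (328,238), and none of them is in the jig. The jig's yaw is about 3°. I'll go above the jig for a close look.

```bash
python3 -m inch '[[3,-4,3,6],[6,-7,5,13],[9,-10,6,20],[12,-13,7,26.5],[15,-16,8,26.5],[17,-19,8,26.5],[19,-22,8,26.5],[21,-25,8,26.5]]' 0.6 30
python3 -m inch '[[2.5,-3,0,0],[5,-6,0,0],[7.5,-9,0,0],[10,-12,0,0],[10,-13,0,0],[10,-13,0,0],[10,-13,0,0]]'
python3 - <<'E'
from h import *
p=imaging.get_image("wrist"); save(p,"w1",s=1.5)
find(p,["jig","lift_bar","cam_knob"],n=3); find(p,["car0"],n=6)
p=imaging.get_image("scene"); find(p,["jig","lift_bar","cam_knob"],n=2)
print(get_obs()["clock"])
E
```

```text
clock: 1.57
tool_pos: [0.4182, 0.2694, 0.384]
ee_rot: [[-0.999, -0.054, 0.001], [-0.054, 0.999, 0.0], [-0.001, 0.0, -1.0]]
force: [-0.3, -0.2, 0.3]
grip_width: 0.0513
clock: 2.15
tool_pos: [0.5171, 0.141, 0.3834]
ee_rot: [[-0.999, -0.053, -0.0], [-0.053, 0.999, 0.0], [0.0, 0.0, -1.0]]
force: [0.0, 0.4, -0.0]
grip_width: 0.0514
jig 0.59 [538. 127.   1.] [245. 164.]
lift_bar 0.58 [528. 251. 152.] [343. 189.]
cam_knob 0.65 [484. -14. 141.] [122. 139.]
car0 0.78 [581.  92.  82.] [218. 202.]
car0 0.77 [700. 140.  -2.] [248. 246.]
car0 0.64 [575. 168.  78.] [268. 201.]
car0 0.63 [490. 164.  81.] [270. 144.]
car0 0.5 [713. 249.   1.] [303. 255.]
jig 0.62 [529. 121.   2.] [271. 212.]
jig 0.19 [762. -70.   3.] [229. 268.]
lift_bar 0.87 [524. 249. 146.] [310. 169.]
cam_knob 0.57 [479. -13. 138.] [228. 174.]
cam_knob 0.48 [421. 376.  -5.] [329. 188.]
2.6
```

View pics/w1.png

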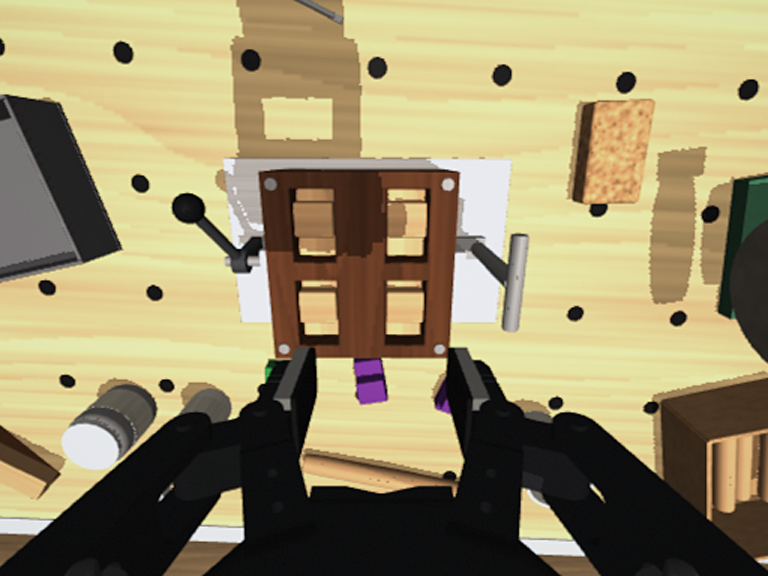

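The wrist view shows the jig with all four bodies in it, the knob at (188,208), the lift bar at (515,283), and the corner screws at (270,185), (447,185), (284,349) and (439,349). I'll fit the jig pose from those screws.

```bash
cat > fit.py <<'E'
from h import *
def ray(p,u,z):
    V=np.array(p["view"]);R=V[:3,:3];c=-R.T@V[:3,3];d=R.T@np.linalg.inv(np.array(p["camera_matrix"]))@[u[0],u[1],1];return c+d*(z-c[2])/d[2]
E
python3 - <<'E'
from fit import *
p=imaging.get_image("wrist")
q=np.array([ray(p,(u/1.5,v/1.5),.116) for u,v in [(270,185),(447,185),(284,349),(439,349)]])*1000
print(q.round(0),q.mean(0).round(1))
a,b,c,d=q
for v in (b-a,d-c):print(np.degrees(np.arctan2(-v[0],v[1])))
for v in (c-a,d-b):print(np.degrees(np.arctan2(v[1],v[0])))
print(ray(p,(188/1.5,208/1.5),.1326)*1000, ray(p,(515/1.5,283/1.5),.155)*1000)
E
```

```text
[[465.  48. 116.]
 [457. 195. 116.]
 [616.  57. 116.]
 [608. 203. 116.]] [536.7 125.6 116. ]
3.1658445860905915
3.159696337862763
3.2374803617461447
3.2471890897905213
[485.6070496  -13.80020988 132.6       ] [527.16646724 250.15480604 155.        ]
```

```bash
python3 -m inch '[[-1,-4,0,0],[-2,-8,-3,0],[-3,-12,-7,0],[-3.5,-15.3,-11,0],[-3.5,-15.3,-12.3,0],[-3.5,-15.3,-12.3,0]]' 0.6 25
python3 - <<'E'
from h import *
p=imaging.get_image("wrist"); save(p,"w2",s=1.2)
find(p,["cam_knob"],n=2);print(pix(p,[.482,-.012,.1326]))
E
```

```text
clock: 3.15
tool_pos: [0.48, -0.0141, 0.2556]
ee_rot: [[-0.999, -0.05, -0.009], [-0.05, 0.999, 0.002], [0.009, 0.002, -1.0]]
force: [0.6, 0.4, -0.6]
grip_width: 0.0513
cam_knob 0.61 [484.  -9. 145.] [258. 224.]
[254. 214.]
```

View pics/w2.png

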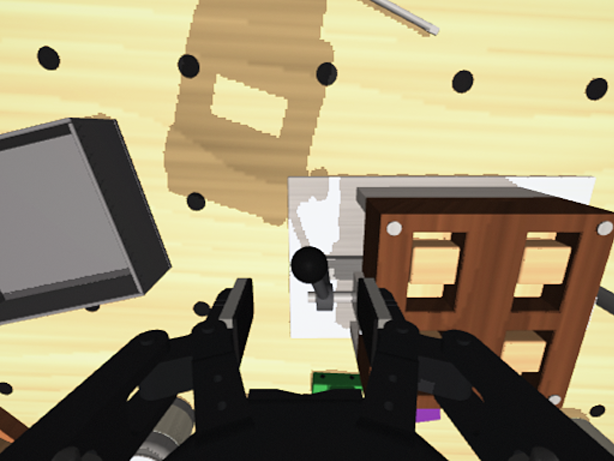

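```bash
python3 -m inch '[[0.4,0.2,-3,0],[0.4,0.2,-6,0],[0.4,0.2,-7,0],[0.4,0.2,-7,0],[0.4,0.2,-7,0]]'
python3 -m inch '[[0,0,0,0],[0,0,0,0],[0,0,0,0],[0,0,0,0],[0,0,0,0],[0,0,0,0]]' 0 25
python3 - <<'E'
from h import *
p=imaging.get_image("wrist"); save(p,"w3",s=1.2)
E
```

```text
clock: 3.67
tool_pos: [0.4872, -0.0092, 0.1919]
ee_rot: [[-0.998, -0.055, 0.002], [-0.055, 0.998, -0.0], [-0.002, -0.001, -1.0]]
force: [-0.5, -0.6, 0.6]
grip_width: 0.0511
clock: 4.17
tool_pos: [0.4868, -0.0107, 0.1919]
ee_rot: [[-0.999, -0.054, 0.003], [-0.054, 0.999, -0.002], [-0.002, -0.003, -1.0]]
force: [-2.3, -4.6, 4.1]
grip_width: 0.0221
```

View pics/w3.png

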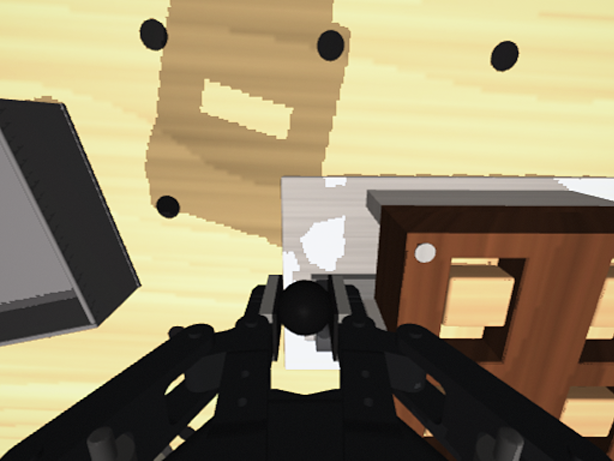

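The knob is gripped. Now I'll sweep the lever over along its arc.

```bash
python3 -m inch '[[0.5,0.03,0.55,0],[1.05,0.06,1.05,0],[1.6,0.09,1.5,0],[2.3,0.13,1.9,0],[2.9,0.16,2.25,0],[3.6,0.2,2.5,0],[4.3,0.24,2.75,0],[5.0,0.28,2.9,0]]'
python3 -m inch '[[0.75,0.04,0.1,0],[1.5,0.08,0.13,0],[2.2,0.12,0.1,0],[2.95,0.16,0,0],[3.7,0.2,-0.2,0],[4.4,0.25,-0.4,0],[5.1,0.28,-0.7,0],[5.7,0.32,-1.0,0]]'
python3 -m inch '[[0.65,0.03,-0.45,0],[1.2,0.06,-0.85,0],[1.75,0.09,-1.35,0],[2.3,0.12,-1.9,0],[2.55,0.14,-2.3,0],[2.7,0.14,-2.5,0],[2.7,0.14,-2.5,0]]'
```

```text
clock: 4.88
tool_pos: [0.5361, -0.008, 0.2196]
ee_rot: [[-0.999, -0.053, -0.002], [-0.053, 0.999, -0.002], [0.002, -0.002, -1.0]]
force: [-1.1, -7.5, -6.8]
grip_width: 0.0223
clock: 5.55
tool_pos: [0.5934, -0.005, 0.21]
ee_rot: [[-0.999, -0.053, -0.0], [-0.053, 0.999, -0.003], [0.0, -0.003, -1.0]]
force: [-3.1, -6.4, 0.3]
grip_width: 0.0214
clock: 6.13
tool_pos: [0.62, -0.0024, 0.1838]
ee_rot: [[-0.999, -0.054, -0.001], [-0.054, 0.999, 0.0], [0.001, 0.0, -1.0]]
force: [-0.1, 0.4, 0.1]
grip_width: 0.0001
```

```bash
python3 -m inch '[[0,0,4,0],[0,0,8,0],[-2,-1,12,0],[-4,-2,14,0],[-4,-2,14,0]]' 0
python3 - <<'E'
from h import *
p=imaging.get_image("wrist"); save(p,"w4",s=1.2)
find(p,["cam_knob"],n=2);print(pix(p,[.609,-.003,.1326]))
E
```

```text
clock: 6.55
tool_pos: [0.5786, -0.0235, 0.3308]
ee_rot: [[-0.999, -0.053, 0.009], [-0.053, 0.999, -0.003], [-0.009, -0.003, -1.0]]
force: [0.6, 0.8, 0.6]
grip_width: 0.0002
cam_knob 0.75 [592.  -6. 149.] [270. 199.]
[270. 209.]
```

View pics/w4.png

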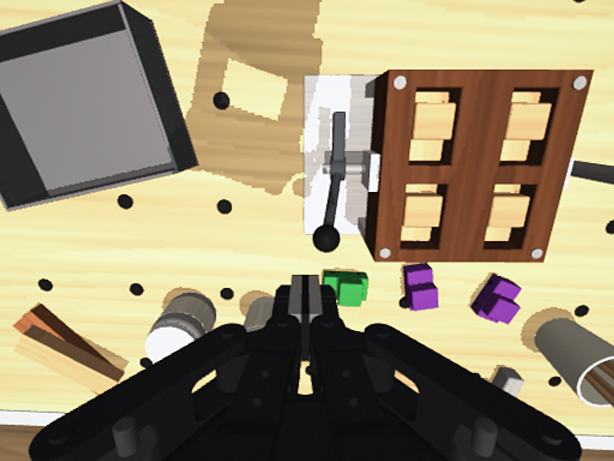

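The lever is about 15° short of its stop: the knob shows at row 239 and the stop would be near row 251. I'll push it on with closed fingertips from above and behind.

```bash
python3 -m inch '[[1.5,1.7,-4,0],[1.5,1.7,-8,0],[1.5,1.7,-8.7,0],[1.5,1.7,-8.7,0],[1.8,1.7,-9.2,0],[2.1,1.7,-9.7,0],[2.4,1.7,-10.1,0],[2.7,1.7,-10.5,0]]' 0
python3 -m inch '[[0.1,0,-0.3,0],[0.2,0,-0.4,0],[0.2,0,-0.5,0],[0.2,0,-0.5,0]]'
python3 -m inch '[[0,0,4,0],[0,0,8,0],[-2,-2,11,0],[-3,-2,11,0],[-3,-2,11,0]]' 
python3 - <<'E'
from h import *
p=imaging.get_image("wrist"); save(p,"w5",s=1.2)
find(p,["cam_knob"],n=2);print(pix(p,[.609,-.003,.1326]),pix(p,[.592,-.003,.1475]))
p=imaging.get_image("scene"); find(p,["cam_knob"],n=2)
E
```

```text
clock: 7.32
tool_pos: [0.6097, -0.0056, 0.2226]
ee_rot: [[-0.999, -0.053, 0.01], [-0.053, 0.999, -0.0], [-0.01, -0.001, -1.0]]
force: [7.4, 3.7, 12.5]
grip_width: -0.0001
clock: 7.65
tool_pos: [0.613, -0.0055, 0.219]
ee_rot: [[-0.998, -0.054, 0.016], [-0.054, 0.999, -0.001], [-0.016, -0.001, -1.0]]
force: [12.8, 5.0, 12.2]
grip_width: 0.0003
clock: 8.07
tool_pos: [0.5784, -0.0262, 0.3274]
ee_rot: [[-0.999, -0.052, 0.004], [-0.052, 0.999, -0.001], [-0.004, -0.002, -1.0]]
force: [-0.8, 0.1, 0.6]
grip_width: -0.0002
cam_knob 0.85 [605.  -3. 138.] [273. 209.]
[273. 211.] [275. 201.]
cam_knob 0.68 [603.  -9. 137.] [237. 195.]
cam_knob 0.68 [529. 247. 146.] [310. 170.]
```

View pics/w5.png

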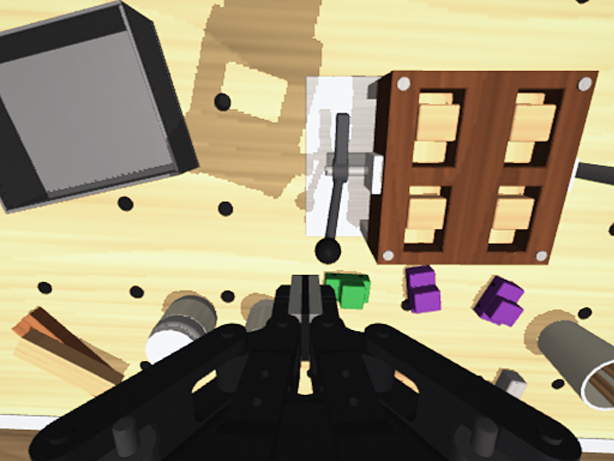

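```bash
python3 -m inch '[[-0.7,2.1,-4,0],[-0.7,2.1,-8,0],[-0.7,2.1,-11.5,0],[-0.7,2.1,-11.7,0],[-0.1,2.1,-11.7,0],[0.5,2.1,-11.7,0],[1.0,2.15,-11.8,0],[1.4,2.2,-11.9,0]]' 0
python3 -m inch '[[0.2,0,-0.1,0],[0.2,0,-0.1,0]]'
python3 -m inch '[[-1,0,1,0],[-1,0,5,0],[-1,3,9,0],[-2,7,11,0],[-3,11,11,0],[-4,15,11,0],[-4.5,19,11,0],[-5,22,11,0]]' 0.5 60
python3 -m inch '[[-0.5,3,0,0],[-0.8,5.1,0,0],[-0.8,5.1,0,0],[-0.8,5.1,0,0]]'
python3 - <<'E'
from h import *
p=imaging.get_image("wrist"); save(p,"w6",s=1.2)
find(p,["lift_bar"],n=2);print(pix(p,[.529,.250,.150]))
E
```

```text
clock: 8.93
tool_pos: [0.5905, -0.0041, 0.2073]
ee_rot: [[-0.998, -0.054, -0.011], [-0.054, 0.999, -0.002], [0.011, -0.001, -1.0]]
force: [-39.7, -6.5, 23.1]
grip_width: -0.0001
clock: 9.1
tool_pos: [0.5908, -0.0041, 0.2072]
ee_rot: [[-0.998, -0.054, -0.015], [-0.054, 0.999, -0.002], [0.015, -0.001, -1.0]]
force: [-38.8, -5.7, 23.6]
grip_width: 0.0003
clock: 9.77
tool_pos: [0.5452, 0.2188, 0.3177]
ee_rot: [[-0.999, -0.054, 0.006], [-0.054, 0.999, 0.001], [-0.006, 0.001, -1.0]]
force: [0.6, 0.1, -1.0]
grip_width: 0.0426
clock: 10.1
tool_pos: [0.5376, 0.2684, 0.3164]
ee_rot: [[-0.998, -0.056, 0.004], [-0.056, 0.998, 0.001], [-0.004, 0.001, -1.0]]
force: [0.1, 0.5, -0.3]
grip_width: 0.0425
lift_bar 0.84 [528. 250. 153.] [233. 182.]
[233. 182.]
```

View pics/w6.png

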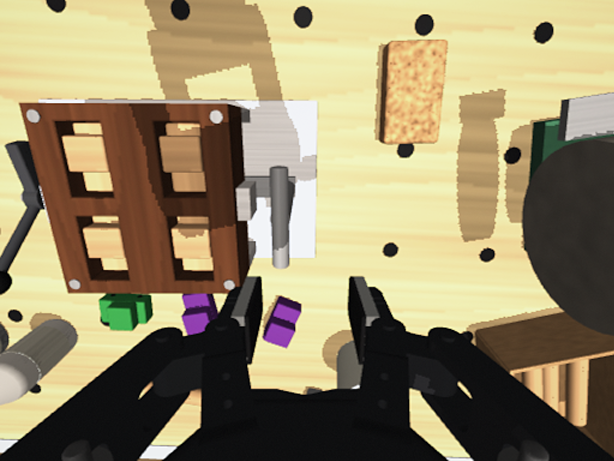

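```bash
python3 -m inch '[[-0.9,-1.8,-3,0],[-0.9,-1.8,-7,0],[-0.9,-1.8,-10,0],[-0.9,-1.8,-10.7,0],[-0.9,-1.8,-10.7,0],[-0.9,-1.8,-10.7,0]]' 0.5 100
python3 -m inch '[[0,0,0,0],[0,0,0,0],[0,0,0,0],[0,0,0,0],[0,0,0,0]]' 0 100
python3 -m inch '[[0,0,0.5,0],[0,0,1,0],[0,0,1.5,0],[0,0,2,0],[0,0,2.5,0],[0,0,3,0],[0,0,3.3,0],[0,0,3.3,0]]'
```

```text
clock: 10.7
tool_pos: [0.5293, 0.249, 0.2092]
ee_rot: [[-0.999, -0.053, 0.002], [-0.053, 0.999, 0.001], [-0.002, 0.0, -1.0]]
force: [0.1, 0.2, 0.2]
grip_width: 0.0425
clock: 11.12
tool_pos: [0.529, 0.2487, 0.2097]
ee_rot: [[-0.999, -0.054, 0.004], [-0.054, 0.999, -0.001], [-0.004, -0.002, -1.0]]
force: [-1.1, -6.2, 7.8]
grip_width: 0.0116
clock: 11.78
tool_pos: [0.529, 0.2486, 0.2401]
ee_rot: [[-0.999, -0.053, 0.001], [-0.053, 0.999, -0.002], [-0.001, -0.002, -1.0]]
force: [5.6, -4.0, -9.9]
grip_width: 0.0117
```

```bash
python3 -m inch '[[0,0,0,0],[0,0,0,0],[0,0,-0.3,0],[0,0,-0.8,0],[0,0,-0.8,0]]' 0.4
python3 -m inch '[[0,0,0,0],[0,0,0,0],[0,0,0,0],[0,0,0,0],[0,0,0,0]]' 0 100
python3 -m inch '[[0,0,0.3,0],[0,0,0.6,0],[0,0,0.9,0],[0,0,1.1,0],[0,0,1.1,0]]'
```

```text
clock: 12.2
tool_pos: [0.5279, 0.2495, 0.2318]
ee_rot: [[-0.999, -0.054, -0.001], [-0.054, 0.999, -0.0], [0.001, -0.0, -1.0]]
force: [0.1, -0.1, -0.9]
grip_width: 0.034
clock: 12.62
tool_pos: [0.5282, 0.2486, 0.2325]
ee_rot: [[-0.999, -0.053, -0.0], [-0.053, 0.999, -0.002], [0.001, -0.002, -1.0]]
force: [-0.8, -4.9, 1.4]
grip_width: 0.0123
clock: 13.03
tool_pos: [0.5284, 0.2483, 0.2354]
ee_rot: [[-0.999, -0.053, -0.009], [-0.052, 0.999, -0.004], [0.01, -0.003, -1.0]]
force: [17.9, -0.7, -52.9]
grip_width: 0.0123
```

```bash
python3 -m inch '[[0,0,-0.6,0],[0,0,-0.7,0],[0,0,-0.7,0]]'
python3 -m inch '[[0,0,-0.7,0],[0,0,-0.7,0],[0,0,-0.7,0],[0,0,3,0],[0,0,7,0],[0,-2,10,0],[0,-5,12,0],[0,-8,13,0]]' 0.6
python3 -m inch '[[0,-4,0,0],[0,-4,0,0],[0,-4,0,0]]'
python3 - <<'E'
from h import *
p=imaging.get_image("wrist"); save(p,"w7",s=1.2)
find(p,["lift_bar"],n=2);find(p,["car0"],n=8);find(p,["box"],n=1)
p=imaging.get_image("scene");find(p,["lift_bar"],n=2);find(p,["car0"],n=8);find(p,["box"],n=1)
E
```

```text
clock: 13.28
tool_pos: [0.5283, 0.2486, 0.2342]
ee_rot: [[-0.999, -0.053, -0.003], [-0.053, 0.999, -0.002], [0.003, -0.002, -1.0]]
force: [4.5, -5.0, -15.0]
grip_width: 0.0122
clock: 13.95
tool_pos: [0.528, 0.1693, 0.3706]
ee_rot: [[-0.998, -0.056, 0.007], [-0.056, 0.998, 0.001], [-0.007, 0.001, -1.0]]
force: [1.0, 0.2, 0.5]
grip_width: 0.0516
clock: 14.2
tool_pos: [0.5282, 0.1281, 0.3674]
ee_rot: [[-0.999, -0.051, 0.002], [-0.051, 0.999, 0.0], [-0.002, 0.0, -1.0]]
force: [-0.7, 0.8, 0.4]
grip_width: 0.0511
lift_bar 0.85 [526. 250. 184.] [372. 191.]
car0 0.92 [574. 168. 107.] [281. 204.]
car0 0.69 [579.  92. 112.] [224. 206.]
car0 0.68 [499.  83. 104.] [218. 144.]
car0 0.67 [493. 169. 108.] [287. 143.]
car0 0.64 [707.  38.  -2.] [200. 245.]
car0 0.58 [702. 138.  -1.] [253. 246.]
car0 0.44 [419. 376.   1.] [416.  92.]
box 0.69 [ 504. -275.    2.] [  3. 126.]
lift_bar 0.84 [528. 250. 180.] [311. 161.]
car0 0.79 [711.  33.   3.] [260. 250.]
car0 0.74 [569. 166. 105.] [289. 191.]
car0 0.71 [703. 141.  -3.] [293. 245.]
car0 0.71 [716. 246.  -0.] [327. 241.]
car0 0.62 [500.  80. 103.] [257. 183.]
car0 0.47 [493. 159. 101.] [280. 180.]
car0 0.46 [577.  85. 106.] [265. 195.]
box 0.97 [ 508. -276.    2.] [150. 225.]
```

View pics/w7.png

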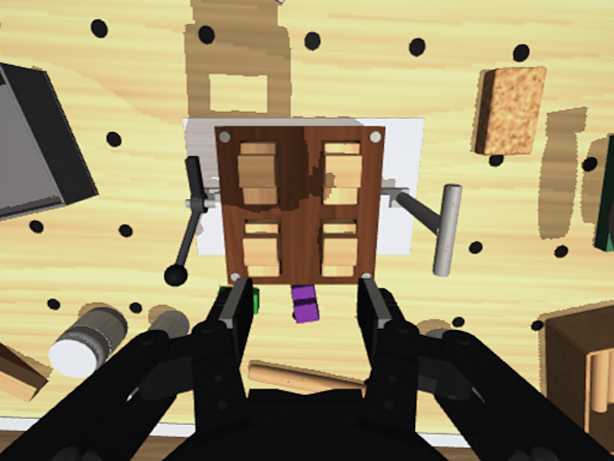

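The knockout is fully up, with the bar at z≈182 and the body undersides at ≈106. I'll grip car2 first and carry it over the box.

```bash
python3 -m inch '[[-2,-3,-4,0],[-3.5,-4.5,-8,0],[-3.5,-4.5,-12,0],[-3.5,-4.5,-15.5,0],[-3.5,-4.5,-17.3,0],[-3.5,-4.5,-17.3,0],[-3.5,-4.5,-17.3,0]]' 0.6 60
python3 -m inch '[[0,0,0,0],[0,0,0,0],[0,0,0,0],[0,0,0,0]]' 0 60
python3 -m inch '[[0,0,1,0],[0,0,2.5,0],[0,0,5,0],[0,0,8,0],[0,0,11,0],[0,-1,13,0],[0,-3,13.5,0],[0,-6,13.5,0]]'
python3 -m inch '[[0.1,-4,0,0],[0.3,-8,0,0],[0.5,-12,0,0],[0.8,-16,0,0],[1,-20,0,0],[1,-23,0,0],[1,-24,0,0],[1,-24,0,0]]'
python3 - <<'E'
from h import *
p=imaging.get_image("wrist"); save(p,"w8",s=1.2);find(p,["box","car0"],n=2)
E
```

```text
clock: 15.18
tool_pos: [0.4934, 0.0847, 0.1935]
ee_rot: [[-0.999, -0.054, -0.001], [-0.054, 0.999, 0.0], [0.001, 0.0, -1.0]]
force: [0.4, 0.2, 0.9]
grip_width: 0.0512
clock: 15.52
tool_pos: [0.4944, 0.0834, 0.1959]
ee_rot: [[-0.999, -0.054, 0.005], [-0.054, 0.999, -0.003], [-0.005, -0.004, -1.0]]
force: [-1.0, -9.0, 3.0]
grip_width: 0.0329
clock: 16.18
tool_pos: [0.4935, 0.0252, 0.3326]
ee_rot: [[-0.998, -0.057, 0.008], [-0.057, 0.998, -0.001], [-0.008, -0.001, -1.0]]
force: [-0.3, 0.2, 0.0]
grip_width: 0.0326
clock: 16.85
tool_pos: [0.5032, -0.2174, 0.3296]
ee_rot: [[-0.999, -0.051, 0.002], [-0.051, 0.999, -0.002], [-0.002, -0.002, -1.0]]
force: [-0.2, 0.2, 0.0]
grip_width: 0.0328
box 0.9 [ 508. -271.    3.] [218. 160.]
car0 0.93 [715. 250.   3.] [507. 288.]
car0 0.82 [707. 139.  -1.] [446. 280.]
```

View pics/w8.png

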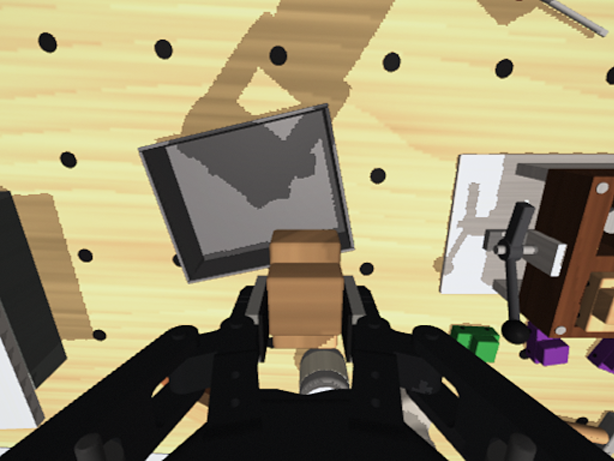

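The car is held squarely. The box's rim corners are at about (139,149), (327,104), (354,248) and (189,282).

```bash
python3 - <<'E'
from fit import *
p=imaging.get_image("wrist")
q=np.array([ray(p,(u/1.2,v/1.2),.065) for u,v in [(139,149),(327,104),(354,248),(189,282)]])*1000
print(q.round(0),q.mean(0).round(1))
a,b,c,d=q
for v in (b-a,c-d,d-a,c-b):print(np.linalg.norm(v).round(0),np.degrees(np.arctan2(v[1],v[0])).round(1))
E
```

```text
[[ 457. -386.   65.]
 [ 403. -196.   65.]
 [ 554. -154.   65.]
 [ 607. -343.   65.]] [ 505.3 -269.8   65. ]
197.0 105.8
197.0 105.8
156.0 15.8
156.0 15.8
```

```bash
python3 -m inch '[[-1,-4,-1,5],[-2,-8,-3,10],[-2.6,-11.2,-6,12.8],[-2.6,-11.2,-10,12.8],[-2.6,-11.2,-14,12.8],[-2.6,-11.2,-18,12.8],[-2.6,-11.2,-21,12.8],[-2.6,-11.2,-22.5,12.8]]'
python3 -m inch '[[0,0,-0.4,0],[0,0,-0.7,0],[0,0,-0.7,0],[0,0,-0.7,0]]'
python3 -m inch '[[0,0,0,0],[0,0,0,0],[0,0,0,0],[0,0,0,0],[0,0,4,0],[0,0,8,0],[0,0,12,0],[0,0,16,0]]' 0.6
python3 -m inch '[[0,0,4,0],[1,4,7,0],[2,8,7,0],[3,12,7,-6],[3,12,7,-6]]'
python3 - <<'E'
from h import *
p=imaging.get_image("wrist"); save(p,"w9",s=1.2);find(p,["box","car0"],n=4)
p=imaging.get_image("scene"); find(p,["car0"],n=8)
E
```

```text
clock: 17.72
tool_pos: [0.4768, -0.3251, 0.1]
ee_rot: [[-0.961, -0.275, -0.004], [-0.275, 0.961, 0.004], [0.002, 0.005, -1.0]]
force: [-0.1, -0.3, 0.3]
grip_width: 0.0327
clock: 18.05
tool_pos: [0.4779, -0.3275, 0.098]
ee_rot: [[-0.962, -0.274, 0.002], [-0.274, 0.962, -0.002], [-0.001, -0.002, -1.0]]
force: [0.2, 0.0, 0.1]
grip_width: 0.0325
clock: 18.72
tool_pos: [0.4769, -0.3273, 0.2585]
ee_rot: [[-0.962, -0.274, -0.0], [-0.274, 0.962, 0.0], [0.0, 0.0, -1.0]]
force: [0.1, -1.1, -0.6]
grip_width: 0.0511
clock: 19.13
tool_pos: [0.5078, -0.2026, 0.3277]
ee_rot: [[-0.986, -0.169, 0.002], [-0.169, 0.986, 0.001], [-0.002, 0.0, -1.0]]
force: [-0.0, 0.5, 0.7]
grip_width: 0.0513
box 0.93 [ 508. -271.    3.] [208. 151.]
car0 0.91 [ 482. -327.    5.] [171. 127.]
car0 0.82 [702. 140.  -3.] [420. 292.]
car0 0.74 [580.  91. 110.] [470. 269.]
car0 0.73 [709. 251.   2.] [477. 306.]
car0 0.81 [710.  34.   3.] [260. 250.]
car0 0.77 [717. 246.   3.] [327. 241.]
car0 0.71 [574.  87. 105.] [266. 194.]
car0 0.66 [703. 142.  -1.] [294. 244.]
car0 0.65 [573. 164. 105.] [289. 191.]
car0 0.49 [ 484. -328.    1.] [134. 223.]
car0 0.44 [495. 158. 103.] [280. 180.]
```

View pics/w9.png

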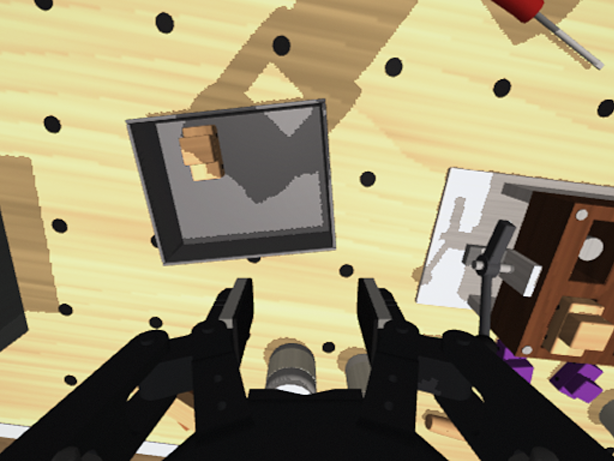

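Car2 is in slot A. Next is car3 (pocket 3), which goes to slot B.

```bash
python3 -m inch '[[0.5,4,0,-3],[1.5,8,0,-6.8],[2.5,12,0,-6.8],[3.5,16,0,-6.8],[4.5,20,0,-6.8],[5.5,24,0,-6.8],[6.3,27.5,-1,-6.8],[6.6,29.4,-3,-6.8]]' 0.6 60
python3 -m inch '[[0,0,-3,0],[0,0,-6.5,0],[0,0,-9.5,0],[0,0,-10.4,0],[0,0,-10.4,0],[0,0,-10.4,0]]'
python3 -m inch '[[0,0,0,0],[0,0,0,0],[0,0,0,0],[0,0,0,0]]' 0 60
python3 -m inch '[[0,0,1,0],[0,0,2.5,0],[0,0,5,0],[0,0,8,0],[0,0,11,0],[0,-1,13,0],[0,-3,13.4,0],[0,-6,13.4,0]]'
python3 -m inch '[[0,-4,0,3],[-0.4,-8,0,6],[-0.8,-12,0,9],[-1.2,-16,0,12.8],[-1.6,-20,0,12.8],[-2,-24,0,12.8],[-2.2,-28,0,12.8],[-2.2,-32,0,12.8]]'
```

```text
clock: 20.05
tool_pos: [0.5747, 0.0885, 0.2976]
ee_rot: [[-0.998, -0.055, 0.005], [-0.055, 0.998, 0.0], [-0.005, 0.0, -1.0]]
force: [-0.1, 0.2, -0.7]
grip_width: 0.0509
clock: 20.55
tool_pos: [0.5741, 0.0855, 0.1934]
ee_rot: [[-0.999, -0.053, 0.001], [-0.053, 0.999, -0.0], [-0.001, -0.0, -1.0]]
force: [0.3, -0.6, 0.5]
grip_width: 0.0512
clock: 20.88
tool_pos: [0.574, 0.0861, 0.1941]
ee_rot: [[-0.999, -0.054, 0.004], [-0.054, 0.999, -0.001], [-0.004, -0.001, -1.0]]
force: [1.2, -2.8, 4.4]
grip_width: 0.0329
clock: 21.55
tool_pos: [0.573, 0.0276, 0.329]
ee_rot: [[-0.998, -0.057, 0.003], [-0.057, 0.998, 0.0], [-0.003, 0.0, -1.0]]
force: [0.1, 0.1, -0.8]
grip_width: 0.0324
clock: 22.22
tool_pos: [0.5503, -0.2951, 0.3271]
ee_rot: [[-0.962, -0.274, -0.0], [-0.274, 0.962, 0.001], [0.0, 0.001, -1.0]]
force: [-0.0, 0.0, -0.4]
grip_width: 0.033
```

```bash
python3 -c '
from h import *
p=imaging.get_image("scene");find(p,["box"],n=1)'
python3 -m inch '[[0.1,-1.3,-4,0],[0.1,-1.3,-8,0],[0.1,-1.3,-12,0],[0.1,-1.3,-16,0],[0.1,-1.3,-20,0],[0.1,-1.3,-22,0],[0.1,-1.3,-23,0],[0.1,-1.3,-23,0]]'
python3 -m inch '[[0,0,0,0],[0,0,0,0],[0,0,0,0],[0,0,0,0],[0,0,4,0],[0,0,8,0],[0,0,12,0],[0,0,16,0]]' 0.6
python3 -m inch '[[0,0,4,0],[0,4,7,0],[-0.5,8,7,0],[-1,12,7,-6],[-1,12,7,-6]]'
python3 - <<'E'
from h import *
p=imaging.get_image("wrist"); save(p,"w10",s=1.2);find(p,["box","car0"],n=5)
p=imaging.get_image("scene"); find(p,["box","car0"],n=8)
E
```

```text
box 0.82 [ 502. -277.    4.] [150. 223.]
clock: 22.98
tool_pos: [0.552, -0.3058, 0.0955]
ee_rot: [[-0.962, -0.274, -0.002], [-0.274, 0.962, 0.002], [0.002, 0.003, -1.0]]
force: [0.6, -0.3, -1.1]
grip_width: 0.0329
clock: 23.65
tool_pos: [0.5519, -0.3063, 0.259]
ee_rot: [[-0.962, -0.274, 0.0], [-0.274, 0.962, -0.0], [-0.0, -0.0, -1.0]]
force: [0.0, -0.5, -0.8]
grip_width: 0.0512
clock: 24.07
tool_pos: [0.5413, -0.1811, 0.3285]
ee_rot: [[-0.986, -0.17, 0.002], [-0.17, 0.986, 0.0], [-0.002, 0.0, -1.0]]
force: [0.0, -1.0, 0.7]
grip_width: 0.0514
box 0.56 [ 507. -269.    2.] [198. 126.]
car0 0.86 [ 557. -298.    8.] [174. 156.]
car0 0.81 [704. 142.   0.] [416. 278.]
car0 0.76 [712. 248.   1.] [471. 290.]
car0 0.65 [707.  37.   1.] [359. 271.]
car0 0.62 [ 484. -325.    5.] [160. 102.]
box 0.8 [ 505. -274.   -1.] [151. 225.]
car0 0.69 [572. 162. 106.] [288. 191.]
car0 0.67 [709.  30.   4.] [259. 250.]
car0 0.55 [717. 248.   5.] [328. 240.]
car0 0.53 [702. 140.  -1.] [293. 244.]
car0 0.52 [497. 160. 100.] [281. 181.]
car0 0.4 [ 553. -306.    6.] [141. 234.]
```

Car3 is in slot B. Next is car0, which goes to slot C.

```bash
python3 -m inch '[[-0.5,4,0,-3],[-1.5,8,0,-6.8],[-2.5,12,0,-6.8],[-3.5,16,0,-6.8],[-4.5,20,0,-6.8],[-5.2,24,0,-6.8],[-5.2,28,0,-6.8],[-5.2,32,0,-6.8]]' 0.6 60
python3 -m inch '[[0,2.7,-3,0],[0,2.7,-7,0],[0,2.7,-11,0],[0,2.7,-13.4,0],[0,2.7,-13.4,0],[0,2.7,-13.4,0]]'
python3 -m inch '[[0,0,0,0],[0,0,0,0],[0,0,0,0],[0,0,0,0]]' 0 60
python3 -m inch '[[0,0,1,0],[0,0,2.5,0],[0,0,5,0],[0,0,8,0],[0,0,11,0],[0,-1,13,0],[0,-3,13.4,0],[0,-6,13.4,0]]'
python3 -m inch '[[0,-4,0,3],[-0.4,-8,0,6],[-1,-12,0,9],[-1.6,-16,0,12.8],[-2.2,-20,0,12.8],[-2.8,-24,0,12.8],[-3.4,-28,0,12.8],[-3.7,-32,0,12.8]]'
python3 -c '
from h import *
p=imaging.get_image("scene");find(p,["box"],n=1)'
```

```text
clock: 25.03
tool_pos: [0.4903, 0.1344, 0.3265]
ee_rot: [[-0.999, -0.052, 0.0], [-0.052, 0.999, -0.0], [-0.0, -0.0, -1.0]]
force: [1.8, -0.3, 0.0]
grip_width: 0.051
clock: 25.53
tool_pos: [0.4909, 0.1598, 0.1922]
ee_rot: [[-0.999, -0.053, -0.002], [-0.053, 0.999, -0.0], [0.002, -0.0, -1.0]]
force: [0.2, -0.6, -0.1]
grip_width: 0.0516
clock: 25.87
tool_pos: [0.4911, 0.1602, 0.194]
ee_rot: [[-0.999, -0.054, 0.004], [-0.054, 0.999, -0.0], [-0.004, -0.0, -1.0]]
force: [1.3, -1.9, 5.1]
grip_width: 0.0324
clock: 26.53
tool_pos: [0.4901, 0.1011, 0.3286]
ee_rot: [[-0.998, -0.057, 0.004], [-0.057, 0.998, 0.0], [-0.004, 0.0, -1.0]]
force: [1.0, 0.2, -0.7]
grip_width: 0.0326
clock: 27.2
tool_pos: [0.4521, -0.2212, 0.327]
ee_rot: [[-0.962, -0.273, 0.0], [-0.273, 0.962, -0.0], [-0.0, -0.0, -1.0]]
force: [1.3, 0.0, -1.0]
grip_width: 0.033
box 0.91 [ 506. -276.    3.] [150. 224.]
```

```bash
python3 -m inch '[[0,-1.5,-4,0],[0,-1.5,-8,0],[0,-1.5,-12,0],[0,-1.5,-16,0],[0,-1.5,-20,0],[0,-1.5,-22,0],[0,-1.5,-23,0],[0,-1.5,-23,0]]'
python3 -m inch '[[0,0,0,0],[0,0,0,0],[0,0,0,0],[0,0,0,0],[0,0,4,0],[0,0,8,0],[0,0,12,0],[0,0,16,0]]' 0.6
python3 -m inch '[[0,0,4,0],[1,4,7,0],[2,8,7,0],[4,12,7,-6],[4,12,7,-6]]'
python3 - <<'E'
from h import *
p=imaging.get_image("wrist"); find(p,["box","car0"],n=6)
p=imaging.get_image("scene"); find(p,["box","car0"],n=8)
E
```

```text
clock: 27.97
tool_pos: [0.4527, -0.2336, 0.0947]
ee_rot: [[-0.962, -0.274, -0.003], [-0.274, 0.962, 0.003], [0.002, 0.003, -1.0]]
force: [-0.1, -0.4, -0.2]
grip_width: 0.0328
clock: 28.63
tool_pos: [0.4529, -0.2342, 0.2588]
ee_rot: [[-0.962, -0.274, 0.0], [-0.274, 0.962, -0.0], [-0.0, -0.0, -1.0]]
force: [0.6, -0.3, 0.7]
grip_width: 0.0515
clock: 29.05
tool_pos: [0.4939, -0.1105, 0.3279]
ee_rot: [[-0.986, -0.169, 0.003], [-0.169, 0.986, 0.0], [-0.003, -0.0, -1.0]]
force: [0.0, 0.5, 0.3]
grip_width: 0.0514
box 0.57 [ 507. -272.    3.] [145. 149.]
car0 0.89 [ 483. -324.    4.] [110. 127.]
car0 0.86 [574. 166. 109.] [454. 272.]
car0 0.7 [716. 249.   5.] [426. 309.]
car0 0.61 [ 557. -299.    9.] [125. 179.]
car0 0.6 [ 454. -231.    5.] [175. 118.]
car0 0.5 [706.  38.  -1.] [314. 286.]
box 0.6 [ 505. -276.    1.] [151. 225.]
car0 0.77 [568. 165. 104.] [289. 191.]
car0 0.77 [709.  36.   1.] [260. 250.]
car0 0.73 [716. 246.   5.] [327. 240.]
car0 0.7 [704. 140.  -1.] [293. 244.]
car0 0.67 [ 484. -326.    5.] [134. 222.]
car0 0.61 [ 459. -233.    1.] [163. 215.]
car0 0.37 [ 554. -308.    2.] [140. 235.]
```

Last body: car1, which goes to slot D.

```bash
python3 -m inch '[[1,4,0,-3],[2,8,0,-6.8],[3.2,12,0,-6.8],[4.4,16,0,-6.8],[5.5,20,0,-6.8],[6.6,24,0,-6.8],[7.4,27,-1,-6.8],[7.6,28.1,-3,-6.8]]' 0.6 60
python3 -m inch '[[0,0,-3,0],[0,0,-6.5,0],[0,0,-9.5,0],[0,0,-10.4,0],[0,0,-10.4,0],[0,0,-10.4,0]]'
python3 -m inch '[[0,0,0,0],[0,0,0,0],[0,0,0,0],[0,0,0,0]]' 0 60
python3 -m inch '[[0,0,1,0],[0,0,2.5,0],[0,0,5,0],[0,0,8,0],[0,0,11,0],[0,-1,13,0],[0,-3,13.4,0],[0,-6,13.4,0]]'
python3 -m inch '[[-0.3,-4,0,3],[-0.8,-8,0,6],[-1.4,-12,0,9],[-2.2,-16,0,12.8],[-3,-20,0,12.8],[-3.7,-24,0,12.8],[-4.2,-28,0,12.8],[-4.5,-31.5,0,12.8]]'
python3 -c '
from h import *
p=imaging.get_image("scene");find(p,["box"],n=1)'
```

```text
clock: 30.02
tool_pos: [0.5705, 0.1691, 0.2976]
ee_rot: [[-0.998, -0.056, 0.005], [-0.056, 0.998, 0.001], [-0.005, 0.001, -1.0]]
force: [-0.1, 0.1, 0.2]
grip_width: 0.0513
clock: 30.52
tool_pos: [0.57, 0.1658, 0.1936]
ee_rot: [[-0.999, -0.053, 0.001], [-0.053, 0.999, 0.0], [-0.001, 0.0, -1.0]]
force: [1.2, 0.3, -0.0]
grip_width: 0.0513
clock: 30.85
tool_pos: [0.57, 0.1663, 0.1944]
ee_rot: [[-0.999, -0.054, 0.004], [-0.054, 0.999, -0.0], [-0.004, -0.0, -1.0]]
force: [0.2, -1.7, 5.2]
grip_width: 0.0327
clock: 31.52
tool_pos: [0.569, 0.1074, 0.3295]
ee_rot: [[-0.998, -0.057, 0.005], [-0.057, 0.998, 0.001], [-0.005, 0.0, -1.0]]
force: [0.6, -1.0, -0.6]
grip_width: 0.0327
clock: 32.18
tool_pos: [0.5232, -0.2107, 0.3276]
ee_rot: [[-0.962, -0.273, 0.001], [-0.273, 0.962, -0.001], [-0.001, -0.001, -1.0]]
force: [-0.5, -0.0, -0.7]
grip_width: 0.0331
box 0.76 [ 507. -276.   -0.] [150. 225.]
```

```bash
python3 -m inch '[[0.2,-0.5,-4,0],[0.2,-0.5,-8,0],[0.2,-0.5,-12,0],[0.2,-0.5,-16,0],[0.2,-0.5,-20,0],[0.2,-0.5,-22,0],[0.2,-0.5,-23,0],[0.2,-0.5,-23,0]]'
python3 -m inch '[[0,0,0,0],[0,0,0,0],[0,0,0,0],[0,0,0,0],[0,0,4,0],[0,0,8,0],[0,0,12,0],[0,0,16,0]]' 0.6
python3 -m inch '[[0,0,4,0],[0,4,7,0],[0,8,7,0],[0,12,7,-6],[0,12,7,-6]]'
python3 - <<'E'
from h import *
p=imaging.get_image("wrist"); save(p,"w11",s=1.2); find(p,["box","car0"],n=6)
p=imaging.get_image("scene"); find(p,["box","car0"],n=8)
E
```

```text
clock: 32.95
tool_pos: [0.5262, -0.2128, 0.096]
ee_rot: [[-0.962, -0.274, -0.002], [-0.274, 0.962, 0.001], [0.001, 0.002, -1.0]]
force: [-0.7, -0.9, -0.4]
grip_width: 0.0327
clock: 33.62
tool_pos: [0.5259, -0.2133, 0.2589]
ee_rot: [[-0.962, -0.274, 0.001], [-0.274, 0.962, -0.0], [-0.0, -0.0, -1.0]]
force: [0.8, -0.4, 0.2]
grip_width: 0.0515
clock: 34.03
tool_pos: [0.5255, -0.0882, 0.3281]
ee_rot: [[-0.986, -0.169, 0.002], [-0.169, 0.986, 0.001], [-0.002, 0.0, -1.0]]
force: [0.8, 0.2, 0.5]
grip_width: 0.0513
box 0.74 [ 507. -270.    4.] [132. 126.]
car0 0.83 [713. 248.   2.] [419. 290.]
car0 0.76 [ 483. -326.    3.] [ 93. 102.]
car0 0.75 [ 556. -300.    9.] [109. 156.]
car0 0.66 [ 451. -229.    8.] [162.  90.]
car0 0.59 [ 530. -210.    9.] [171. 149.]
car0 0.51 [705.  38.  -2.] [306. 269.]
box 0.9 [ 507. -277.    3.] [150. 224.]
car0 0.82 [701. 140.  -0.] [293. 244.]
car0 0.75 [ 480. -330.    2.] [133. 222.]
car0 0.74 [718. 245.   4.] [327. 241.]
car0 0.69 [ 455. -235.    1.] [162. 214.]
car0 0.63 [710.  33.   3.] [260. 250.]
car0 0.58 [ 525. -211.    5.] [171. 224.]
car0 0.49 [ 554. -303.    5.] [142. 234.]
```

View pics/w11.png

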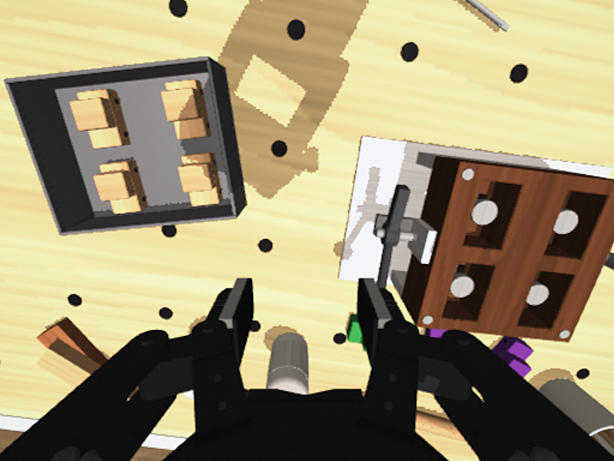

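All four bodies stand upright in the box at about (97,115), (185,108), (118,188) and (200,178), and the pockets show only the rods. Next I push the knockout down.

```bash
python3 -m inch '[[0,4,0,-3],[0,8,0,-6.8],[0.1,12,0,-6.8],[0.1,16,0,-6.8],[0.2,20,0,-6.8],[0.3,24,0,-6.8],[0.4,28,0,-6.8],[0.4,32,0,-6.8]]' 0 60
python3 -m inch '[[0,2.2,-2,0],[0,2.2,-5,0],[0,2.2,-6.5,0],[0,2.2,-7.5,0],[0,2.2,-8.5,0],[0,2.2,-9.3,0],[0,2.2,-10,0],[0,2.2,-10.2,0]]'
python3 -m inch '[[0,0,-0.2,0],[0,0,-0.3,0],[0,0,-0.3,0]]'
```

```text
clock: 35.0
tool_pos: [0.5308, 0.2273, 0.3262]
ee_rot: [[-0.999, -0.052, -0.0], [-0.052, 0.999, -0.0], [0.0, -0.0, -1.0]]
force: [1.0, -0.5, 0.0]
grip_width: 0.0002
clock: 35.67
tool_pos: [0.5305, 0.2484, 0.2287]
ee_rot: [[-0.999, -0.053, 0.003], [-0.053, 0.999, 0.003], [-0.003, 0.003, -1.0]]
force: [-16.4, 2.0, 42.0]
grip_width: 0.0
clock: 35.92
tool_pos: [0.5304, 0.2485, 0.2286]
ee_rot: [[-0.999, -0.053, 0.007], [-0.053, 0.999, 0.003], [-0.007, 0.003, -1.0]]
force: [-18.6, 0.9, 47.7]
grip_width: -0.0002
```

The knockout met a hard stop at its bottom, TCP z .2286, which puts the bar's top at ≈157. Next I flip the cam back by pushing the knob from its +x side.

```bash
python3 -m inch '[[0,0,4,0],[0,0,8,0],[1,-3,11,0],[2.5,-6.5,11,0],[4,-10,11,0],[5.5,-13.5,11,0],[7,-17,11,0],[8.5,-20.5,11,0]]' 0 60
python3 -m inch '[[1.2,-2.5,0,0],[2.6,-4.6,0,0],[2.6,-4.6,0,0],[2.6,-4.6,0,0]]'
python3 - <<'E'
from h import *
p=imaging.get_image("wrist"); save(p,"w12",s=1.2);find(p,["cam_knob","lift_bar"],n=2);print(pix(p,[.609,-.003,.1326]))
p=imaging.get_image("scene"); find(p,["cam_knob","lift_bar"],n=2)
E
```

```text
clock: 36.58
tool_pos: [0.616, 0.0402, 0.3317]
ee_rot: [[-0.999, -0.052, 0.0], [-0.052, 0.999, -0.0], [-0.0, -0.0, -1.0]]
force: [0.9, 0.0, 0.0]
grip_width: -0.0002
clock: 36.92
tool_pos: [0.6417, -0.0049, 0.3309]
ee_rot: [[-0.999, -0.05, -0.001], [-0.05, 0.999, 0.0], [0.001, 0.0, -1.0]]
force: [-0.7, 1.2, -0.5]
grip_width: -0.0001
cam_knob 0.84 [608.  -5. 136.] [254. 152.]
cam_knob 0.54 [ 511. -272.    1.] [63. 54.]
lift_bar 0.25 [608.  -4. 138.] [255. 153.]
[256. 153.]
cam_knob 0.61 [602.  -6. 132.] [238. 196.]
lift_bar 0.74 [528. 247. 146.] [310. 170.]
lift_bar 0.27 [531. 124.  -1.] [272. 213.]
```

```bash
python3 -m inch '[[-0.2,0.1,-4,0],[-0.2,0.1,-8,0],[-0.2,0.1,-12,0],[-0.2,0.1,-12.5,0],[-0.2,0.1,-12.5,0]]'
python3 -m inch '[[-0.8,0,0,0],[-1.35,0,0.5,0],[-1.9,-0.05,1.05,0],[-2.5,-0.1,1.5,0],[-3.1,-0.15,1.9,0],[-3.75,-0.2,2.2,0],[-4.45,-0.25,2.5,0],[-5.15,-0.3,2.75,0]]'
python3 -m inch '[[-0.7,-0.05,0.1,0],[-1.45,-0.1,0.22,0],[-2.2,-0.1,0.25,0],[-2.95,-0.15,0.22,0],[-3.7,-0.2,0.1,0],[-4.4,-0.25,-0.05,0],[-5.1,-0.3,-0.3,0],[-5.8,-0.3,-0.6,0]]'
python3 -m inch '[[-0.65,-0.05,-0.35,0],[-1.25,-0.1,-0.75,0],[-1.8,-0.1,-1.2,0],[-2.4,-0.15,-1.75,0],[-2.9,-0.15,-2.25,0],[-3.2,-0.15,-2.4,0],[-3.2,-0.15,-2.4,0]]'
```

```text
clock: 37.63
tool_pos: [0.6387, -0.001, 0.2051]
ee_rot: [[-0.999, -0.054, -0.004], [-0.054, 0.999, 0.001], [0.004, 0.001, -1.0]]
force: [-0.0, 0.1, 0.1]
grip_width: -0.0002
clock: 38.3
tool_pos: [0.587, -0.0046, 0.2345]
ee_rot: [[-0.999, -0.054, 0.0], [-0.054, 0.999, -0.0], [-0.0, -0.0, -1.0]]
force: [0.0, 0.7, -0.7]
grip_width: -0.0002
clock: 38.97
tool_pos: [0.529, -0.0076, 0.2277]
ee_rot: [[-0.999, -0.054, 0.0], [-0.054, 0.999, -0.0], [-0.0, -0.0, -1.0]]
force: [-0.4, -0.6, 0.2]
grip_width: 0.0002
clock: 39.55
tool_pos: [0.4971, -0.009, 0.2034]
ee_rot: [[-0.999, -0.054, -0.001], [-0.054, 0.999, 0.0], [0.001, 0.0, -1.0]]
force: [0.7, 0.2, 0.1]
grip_width: -0.0001
```

```bash
python3 - <<'E'
from h import *
p=imaging.get_image("wrist"); save(p,"w13",s=1.2);find(p,["cam_knob"],n=2)
p=imaging.get_image("scene"); find(p,["cam_knob"],n=2)
p=imaging.get_image("side"); find(p,["cam_knob"],n=2)
E
```

```text
cam_knob 0.65 [604.  -9. 132.] [238. 197.]
cam_knob 0.62 [605.  -7. 132.] [270. 170.]
```

View pics/w13.png

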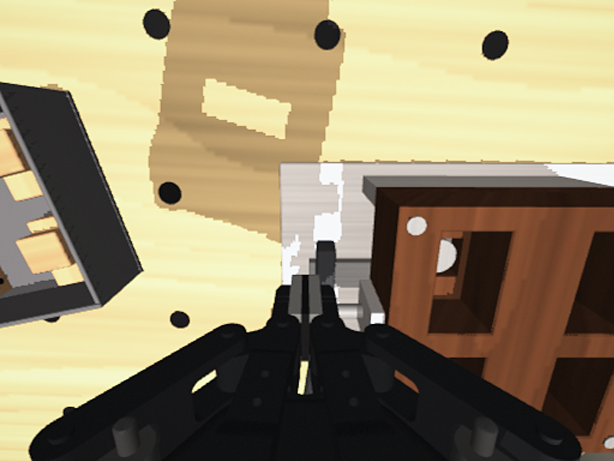

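The closed tips slid over the knob, so the lever is still at the free end with the knob at (604,-8,132). I'll redo the push with the tips lower and closer behind the ball.

```bash
python3 -m inch '[[0,0,3.5,0],[2,0,7,0],[6,0.2,8,0],[10,0.4,8,0],[13.5,0.5,6,0],[14.2,0.6,2,0],[14.2,0.6,-0.8,0],[14.2,0.6,-0.8,0]]'
python3 -m inch '[[0,0,0,0],[0,0,0,0]]'
python3 -m inch '[[-0.8,0,0,0],[-1.5,0,0,0],[-2.0,0,0.5,0],[-2.5,-0.05,1.0,0],[-3.1,-0.1,1.5,0],[-3.7,-0.15,2.0,0],[-4.3,-0.2,2.45,0],[-5.0,-0.25,2.8,0]]'
python3 -c '
from h import *
p=imaging.get_image("scene"); find(p,["cam_knob"],n=2)'
```

```text
clock: 40.52
tool_pos: [0.6383, -0.0026, 0.1894]
ee_rot: [[-0.998, -0.054, -0.011], [-0.054, 0.999, 0.002], [0.011, 0.003, -1.0]]
force: [-1.2, 0.0, -1.1]
grip_width: 0.0001
clock: 40.68
tool_pos: [0.6403, -0.0032, 0.1983]
ee_rot: [[-0.999, -0.054, 0.003], [-0.054, 0.999, -0.001], [-0.003, -0.001, -1.0]]
force: [0.1, 0.3, 0.4]
grip_width: -0.0
clock: 41.35
tool_pos: [0.5908, -0.0058, 0.2282]
ee_rot: [[-0.999, -0.054, 0.009], [-0.054, 0.999, -0.002], [-0.009, -0.002, -1.0]]
force: [4.1, 0.5, 3.3]
grip_width: -0.0001
cam_knob 0.53 [563.  -9. 159.] [234. 182.]
```

It's moving now, with the knob near x 563–570. I'll continue the sweep.

```bash
python3 -m inch '[[-0.9,0,0.2,0],[-1.7,-0.05,0.35,0],[-2.4,-0.1,0.4,0],[-3.2,-0.15,0.4,0],[-3.9,-0.2,0.35,0],[-4.6,-0.25,0.2,0],[-5.3,-0.3,0,0],[-6,-0.3,-0.3,0]]'
python3 -m inch '[[-0.65,-0.05,-0.35,0],[-1.2,-0.1,-0.7,0],[-1.8,-0.1,-1.1,0],[-2.4,-0.1,-1.5,0],[-2.9,-0.15,-1.8,0],[-3.3,-0.15,-2.0,0],[-3.5,-0.15,-2.1,0],[-3.5,-0.15,-2.1,0]]'
python3 -c '
from h import *
p=imaging.get_image("scene"); find(p,["cam_knob"],n=2)'
```

```text
clock: 42.12
tool_pos: [0.529, -0.0086, 0.2207]
ee_rot: [[-0.999, -0.054, -0.0], [-0.054, 0.999, -0.0], [0.0, -0.0, -1.0]]
force: [2.3, -0.3, 1.7]
grip_width: -0.0004
clock: 42.78
tool_pos: [0.4979, -0.0103, 0.201]
ee_rot: [[-0.999, -0.053, 0.012], [-0.053, 0.999, -0.0], [-0.012, -0.001, -1.0]]
force: [18.5, 2.5, -2.7]
grip_width: -0.0002
cam_knob 0.45 [473. -15. 130.] [227. 176.]
```

```bash
python3 -m inch '[[-0.2,0,0.1,0],[-0.3,0,0.1,0],[-0.3,0,0.1,0]]'
python3 -m inch '[[0.8,0,1,0],[0.8,0,5,0],[1,-1,9,0],[1.5,-2,12.5,0],[1.5,-2,12.5,0],[1.5,-2,12.5,0]]'
python3 - <<'E'
from h import *
p=imaging.get_image("wrist"); save(p,"w14",s=1.2);find(p,["cam_knob"],n=1)
print(pix(p,[.4787,-.010,.1326]))
p=imaging.get_image("side"); find(p,["lift_bar","cam_knob"],n=2)
p=imaging.get_image("scene"); save(p,"s14",s=1.5); find(p,["lift_bar","cam_knob","box","glue","tin","sanding_block"],n=1);find(p,["car0"],n=8)
E
```

```text
clock: 43.13
tool_pos: [0.4972, -0.0103, 0.2015]
ee_rot: [[-0.998, -0.052, 0.018], [-0.052, 0.999, -0.0], [-0.018, -0.001, -1.0]]
force: [32.5, 4.7, -16.8]
grip_width: 0.0002
clock: 43.63
tool_pos: [0.5066, -0.0304, 0.3267]
ee_rot: [[-0.999, -0.053, 0.002], [-0.053, 0.999, -0.001], [-0.002, -0.001, -1.0]]
force: [-0.2, -0.1, 0.1]
grip_width: -0.0
cam_knob 0.96 [476. -14. 134.] [270. 156.]
[274. 158.]
cam_knob 0.61 [473. -13. 131.] [316. 195.]
cam_knob 0.47 [ 528. -213.    9.] [341. 181.]
lift_bar 0.63 [528. 248. 148.] [310. 170.]
cam_knob 0.51 [472. -15. 134.] [227. 174.]
box 0.67 [ 507. -276.   -0.] [151. 225.]
glue 0.9 [760. -68.   2.] [229. 267.]
tin 0.57 [ 773. -184.   -0.] [189. 278.]
sanding_block 0.83 [421. 373.  -1.] [328. 187.]
car0 0.75 [702. 140.  -3.] [293. 245.]
car0 0.73 [721. 248.   4.] [328. 241.]
car0 0.65 [709.  35.   2.] [260. 250.]
car0 0.59 [ 457. -233.   -1.] [163. 215.]
car0 0.55 [ 526. -214.    5.] [170. 225.]
car0 0.55 [762. -72.   2.] [228. 268.]
car0 0.53 [ 555. -305.    4.] [141. 235.]
car0 0.47 [ 481. -328.    2.] [134. 222.]
```

View pics/w14.png

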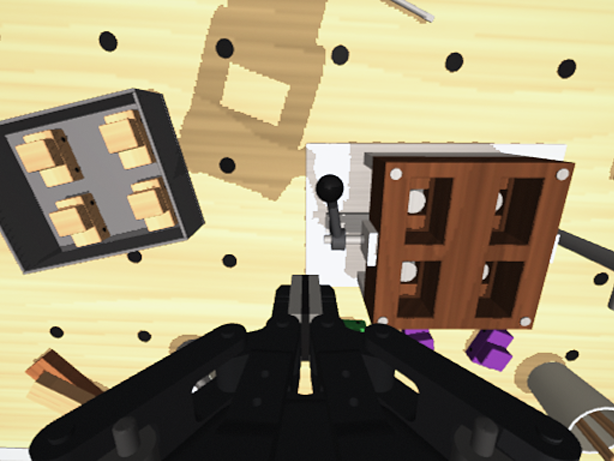

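View pics/s14.png

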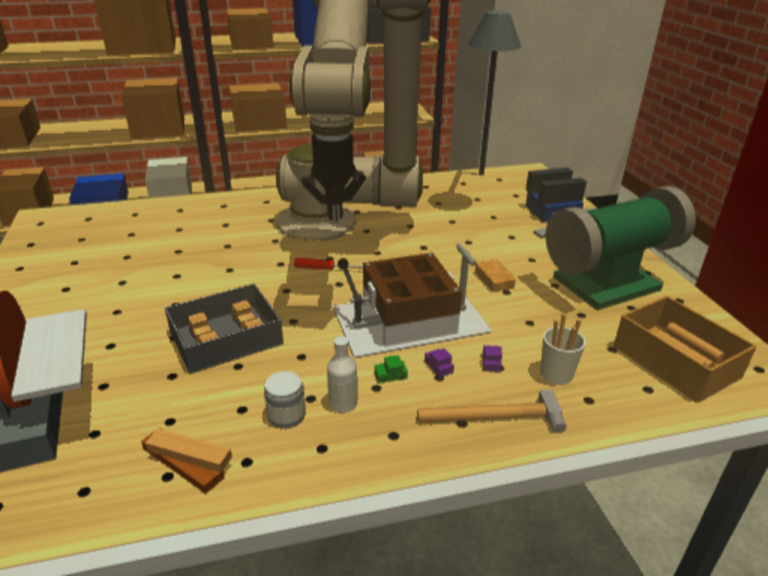

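The lever is back at its locked end: the knob is at native (275,156) and the prediction for locked is (274,158). The bar is down, the four bodies are in the box and the bystanders haven't moved.

```bash
python3 -c '
from bench import manip
print(manip.hand_in())'
```

```text
the job is handed in; nothing more can be done
None
```

The job is done and handed in at about 44 s on the robot's clock. I freed the cam, raised the knockout to its stop, and put all four beech bodies in the grey box in a 2×2 layout. Then I pushed the knockout down to its stop and flipped the cam lever back to lock it.

**Mended along the way**
- **Freeing the cam:** the grip slipped off the knob about 15° short of the stop. I pushed the lever on until it met a firm stop at about 40 N.
- **Locking the cam:** the first push slid over the knob without moving it. A second push with the fingertips lower took the lever to its stop at about 32 N.

**Last checks**
- **Cam lever:** the knob is within about 2 px of where the locked end should be in the wrist picture. The networks put it 3–7 mm further over, at x = 472–476 mm against 479 expected. That is about their usual error, and it agrees with the lever being hard on its stop.
- **Knockout:** the bar measures 148 mm above the bench (150 when down), and the downward push ended on a firm stop.
- **Bodies:** all four stand upright in the box, and the pockets show only the rods.
- **Bystanders:** the box, glue bottle, tin, sanding block and the green and purple look-alikes are where they started, to within a few mm.

No check failed at the end.

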